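Show a filter plate's label over the light pad

ROBOT

A 6-joint arm with a two-finger parallel gripper is mounted at the origin on a cart in front of the work surface, level with it; the furniture and walls round the work are solid. World frame = base frame: x ahead of the robot, y to its left, z up, the work surface at z = 0. Lengths are in m, angles in degrees, forces in N, time in s.
With the tool pointing down it reaches from about 0.4 to 0.825 m from the base axis. Payload 7 kg.
Tool frame: the origin (TCP) lies at the centre of the arm's flange, where the gripper is bolted on; the fingertips stand 178 mm ahead of it and the grasp point (between the pads) lies 159 mm ahead of it (tip_reach is the distance from the TCP to the fingertips, in m); z points along the fingers, y is the line along which they close (so a half turn about z gives the same grasp; the last joint's range is limited). The gripper opens to 88 mm and grips with 3 to 60 N. Pads are 19 mm wide; open, the fingers measure 130 mm over their backs; the gripper's body (78 mm by 193 mm) begins 47 mm behind the grasp point.
Start: joints at [-46.633, 20.546, 0.682, 0, -70.136, -16.507], TCP at [0.305, -0.602, 0.405] pointing down, gripper open.
Joint ranges: [-176.03, 176.03], [-82.01, 121.73], [-58.28, 71.71], [-173.87, 95.51], [-174.79, -0.11], [-173.66, 173.66]. Speed limits (degrees/s): [136.94, 136.94, 172.46, 180, 180, 180].

INTERFACE

Orientations are given as [roll, pitch, yaw] about the fixed x, y, z axes, in that order (R = Rz(yaw) Ry(pitch) Rx(roll)).
In Python, from plant import * gives the robot as it stands.
- The arm moves only by the shell command python3 -m handwheel 'ROWS'. ROWS is JSON, a list of rows, each a list of 7 numbers: the opening, from -1 (shut) to 1 (fully open), then the shift along the tool's x, y, z as a fraction of full scale, then the turn, a rotation vector about the tool's x, y, z as a fraction of full scale. A call has 1 to 5 rows; each row shifts and turns the commanded pose from where the row before left it, along the tool's axes as they then stand; what a row does not reach is not made up. Full scale, the value 1, is 0.025 m for a shift and 6 degrees for a turn. A row lasts 1/8 s, in which the tool goes at most 62.5 mm and 10.7 degrees, less where a joint would pass 70% of its speed; a pose out of reach is approached as far as the arm can. A call with a number of a shift or a turn outside -1 to 1 is refused whole. A call with a gripper value outside its range is refused whole. The fingers move at their own pace and stop on an object; the grip force is fixed at half the most. Time passes only in rows, so rows that do not move let the fingers close. It gives the time, the measured TCP pose, the force, the opening and the grip force at its end, in the units of the state.
- get_obs(): the state, without advancing time (a new reading comes with each control period).
- snapshot(name): name is "scene" or "top" or "wrist"; returns a dict with "color" (420x560x3 uint8, red, green, blue), "fx", "fy", "cx", "cy" (pixels), "R" (3x3) and "t" (3): a world point X has camera coordinates R X + t; the wrist camera has in their place "tool_from_camera" (4x4, takes a point from camera to tool coordinates, whose origin is the TCP and whose axes are the flange's). Camera axes: x right, y down, z forward; pixel columns grow to the right and rows downward; lengths in m; the calibration is good to about 2 mm. A picture is of the moment at which its call begins: read the wrist's pose just before it. There is no depth.
- close_job(): hands the job in; it is judged then, once.
The state is a dict: "clock": time; "joint_pos": joint angles; "qvel": joint speeds; "tau": joint torques, N m; "tool_pos": TCP position; "orientation": TCP orientation; "force": force on the tool from outside, world axes, zero at the start; "moment": the same for the moment, N m; "opening": finger opening in m; "gripper_force": force on a finger pad.
Only numpy, scipy, OpenCV 4.12 (cv2) and the standard library are available. Lean on these libraries where they do the work, as an engineer would, in place of code of your own. Each camera call takes 0.05 s, during which the arm holds its last target. There are 200 camera calls.

TASK

Take the filter plate out of the yellow slot of the rack, holding it by its clear glass only (the end with the small corner notch is the frosted one; keep the fingers off it), and leave the other two plates and the other things where they are. Turn the plate flat with its label face up and hold it so that the frosted end with the label is over the middle of the light pad's glowing square, about 10 cm above it. Finish while holding it still there; do not put it down.

Things in the scene. Friction and masses are not known exactly. Their poses are not given: they have to be found in the camera images.
- rack: fixed pale wooden block, 56 x 260 x 22 mm high, origin under its middle, y along its length; three slots in a row 90 mm apart at y = -90, 0, +90 mm, each 14 mm deep (slot floor 8 mm above the bench), 0.8 mm clear all round the plate's foot. Plate faces look along the rack's +x or -x. The y = -90 mm end is painted yellow.
- yellow_slot (a point): centre of the mouth of the yellow-painted slot, 22 mm above the bench
- light_pad: fixed black light pad, 150 x 130 x 12 mm, origin under its middle, with a glowing 100 x 100 mm square on top; a tall bench grinder stands behind and left of it, its clear spark shield nearest at about x = 0.49, y = 0.16, up to z = 0.30 m: lean and swing the hand clear of it
- lit_square (a point): centre of the glowing square, on its surface, 12 mm above the bench
- tape_measure: loose yellow tape measure, 73 x 73 x 34 mm, origin at the centre of its underside; a bystander
- brush_mug: loose spotted mug, 92 x 127 x 93 mm, origin at the centre of its underside; a bystander
- hex_nut: loose steel nut, 34 x 39 x 16 mm, origin at the centre of its underside; a bystander
- plate_a: loose filter plate 150 x 44 x 6 mm, about 100 g, green glass, one end frosted. Origin at its middle; x along its length to the frosted end (frosted x = +30 to +75 mm), z out of the face with the paper label. 12 mm notch in the frosted end's corner (x+, y-), none at the clear end. Starts upright in a rack slot; frosted end up or down and label side differ by plate; which slot varies.
- plate_a_frost: the frosted end of plate_a (x = +30 to +75 mm of the plate), part of it; same origin and axes as the plate
- plate_a_label (a point): centre of plate_a's white paper label with a blue band, on the label face (one face only), 45 mm from the plate's middle towards the frosted end
- plate_b: loose filter plate 150 x 44 x 6 mm, about 100 g, green glass, one end frosted. Origin at its middle; x along its length to the frosted end (frosted x = +30 to +75 mm), z out of the face with the paper label. 12 mm notch in the frosted end's corner (x+, y-), none at the clear end. Starts upright in a rack slot; frosted end up or down and label side differ by plate; which slot varies.
- plate_b_frost: the frosted end of plate_b (x = +30 to +75 mm of the plate), part of it; same origin and axes as the plate
- plate_b_label (a point): centre of plate_b's white paper label with a blue band, on the label face (one face only), 45 mm from the plate's middle towards the frosted end
- plate_c: loose filter plate 150 x 44 x 6 mm, about 100 g, green glass, one end frosted. Origin at its middle; x along its length to the frosted end (frosted x = +30 to +75 mm), z out of the face with the paper label. 12 mm notch in the frosted end's corner (x+, y-), none at the clear end. Starts upright in a rack slot; frosted end up or down and label side differ by plate; which slot varies.
- plate_c_frost: the frosted end of plate_c (x = +30 to +75 mm of the plate), part of it; same origin and axes as the plate
- plate_c_label (a point): centre of plate_c's white paper label with a blue band, on the label face (one face only), 45 mm from the plate's middle towards the frosted end
Not all that is in view belongs to the job. What is shaped like the plate_c but orange is not meant.

How it is judged (in metres and radians):
At the end, for the whole second after the job is handed in: The plate from the yellow slot is held still by the fingers, label up and level within 0.3 rad, label centre within 35 mm horizontally of the lit square's centre and 50 to 220 mm above the bench, touching neither pad nor rack; the other plates are within 15 mm of their start (((angle between plate_a's own z axis and vertical below 0.3 rad and horizontal distance between plate_a_label and lit_square below 0.035 m and height (world z) of plate_a_label between 0.05 and 0.22 m and height (world z) of plate_a above 0.04 m and linear speed of plate_a below 0.03 m/s and contact force between the fingers and plate_a above 1 N and contact force between plate_a and light_pad below 0.1 N and contact force between plate_a and rack below 0.1 N and distance of each of plate_b, plate_c from where it was at the start of the episode below 0.015 m and horizontal distance between each of plate_b, plate_c and yellow_slot above 0.05 m) or (angle between plate_b's own z axis and vertical below 0.3 rad and horizontal distance between plate_b_label and lit_square below 0.035 m and height (world z) of plate_b_label between 0.05 and 0.22 m and height (world z) of plate_b above 0.04 m and linear speed of plate_b below 0.03 m/s and contact force between the fingers and plate_b above 1 N and contact force between plate_b and light_pad below 0.1 N and contact force between plate_b and rack below 0.1 N and distance of each of plate_a, plate_c from where it was at the start of the episode below 0.015 m and horizontal distance between each of plate_a, plate_c and yellow_slot above 0.05 m) or (angle between plate_c's own z axis and vertical below 0.3 rad and horizontal distance between plate_c_label and lit_square below 0.035 m and height (world z) of plate_c_label between 0.05 and 0.22 m and height (world z) of plate_c above 0.04 m and linear speed of plate_c below 0.03 m/s and contact force between the fingers and plate_c above 1 N and contact force between plate_c and light_pad below 0.1 N and contact force between plate_c and rack below 0.1 N and distance of each of plate_a, plate_b from where it was at the start of the episode below 0.015 m and horizontal distance between each of plate_a, plate_b and yellow_slot above 0.05 m))); the arm keeps its last pose, push and grip.
It fails at once if the fingers press on the frosted end of a plate (contact force between the fingers and plate_a_frost above 1.5 N or contact force between the fingers and plate_b_frost above 1.5 N or contact force between the fingers and plate_c_frost above 1.5 N).
It fails at once if a bystander is moved by more than 20 mm (distance of any of tape_measure, brush_mug, hex_nut from where it was at the start of the episode above 0.02 m).
It also fails if it takes over 42 s, if anything falls off the work surface, if the arm or the gripper's body presses on something with over 40 N, if the wrist force passes 120 N, or if a joint passes its speed limit or range.

## Working session

There is one attempt and no reset: what is moved stays moved. The work goes in short steps, Python scripts to look and compute and a shell command to move; the robot and the scene stay as the last step left them, time stands still between calls to the robot, and variables do not carry over. Pictures are saved under pics/ and viewed, at most 10 in all, crops included, and the job is handed in when it is done.

```bash
ls; mkdir -p pics; python3 - <<'E'
from plant import *
import cv2
o=get_obs(); print(o['clock'],o['tool_pos'],o['orientation'],o['opening'])
for n in ("scene","top"):
    s=snapshot(n); cv2.imwrite(f"pics/{n}.png",s["color"][:,:,::-1]); import numpy as np
    R=np.array(s["R"]);print(n,s["fx"],s["cx"],s["cy"],R.round(3).tolist(),(-R.T@np.array(s["t"])).round(3))
E
```

```text
pics
0.0 [ 0.30491815 -0.6019869   0.40371962] [ 1.79906296e+02 -8.06820169e-03 -1.53142537e+02] 0.087841159166549
scene 474.9991210182606 287.80547914182836 209.241747690881 [[-0.791, -0.612, -0.005], [-0.286, 0.377, -0.881], [0.541, -0.696, -0.473]] [-0.107  0.825  0.737]
top 519.7569604998266 270.66501805845945 200.38995268697587 [[0.03, -0.999, 0.016], [-0.779, -0.034, -0.626], [0.626, 0.007, -0.78]] [-0.546 -0.083  1.519]
```

View pics/scene.png

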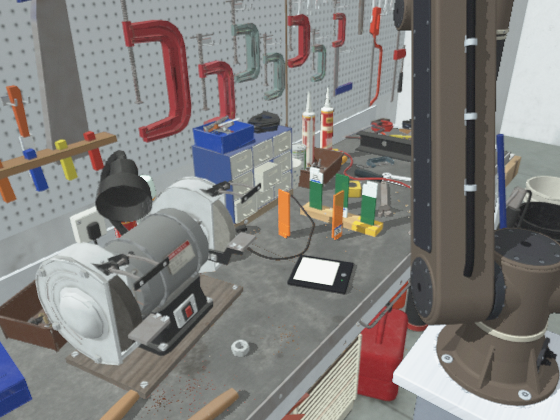

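View pics/top.png

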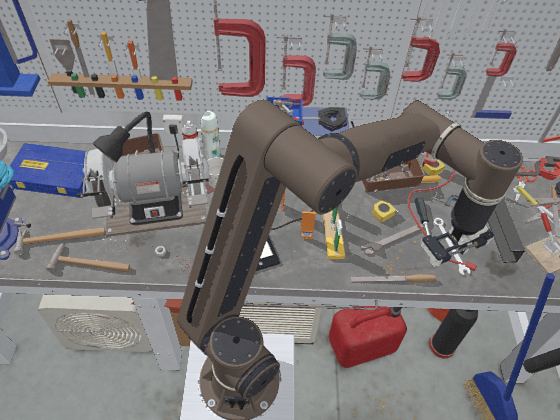

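The scene view shows the rack at about (345,215), with its yellow end at (365,228). Candidates are the green plates at (317,190), (343,190) and (370,205), and the orange ones at (285,213) and (337,222), which are not meant. The plate at the yellow end, (370,205), is my choice. The pad is at (321,273). I'll check the choice in a close crop.

```bash
python3 - <<'E'
import cv2
a=cv2.imread("pics/scene.png")[155:300,265:400]; b=cv2.imread("pics/top.png")[190:280,245:350]
a=cv2.resize(a,None,fx=4,fy=4,interpolation=cv2.INTER_CUBIC);b=cv2.resize(b,None,fx=2.4,fy=2.4,interpolation=cv2.INTER_CUBIC)
import numpy as np
c=np.zeros((600,800,3),np.uint8);c[:580,:540]=a;c[:b.shape[0],545:545+b.shape[1]]=b[:,:255]
cv2.imwrite("pics/crop1.png",c)
E
```

```text
(no output)
```

View pics/crop1.png

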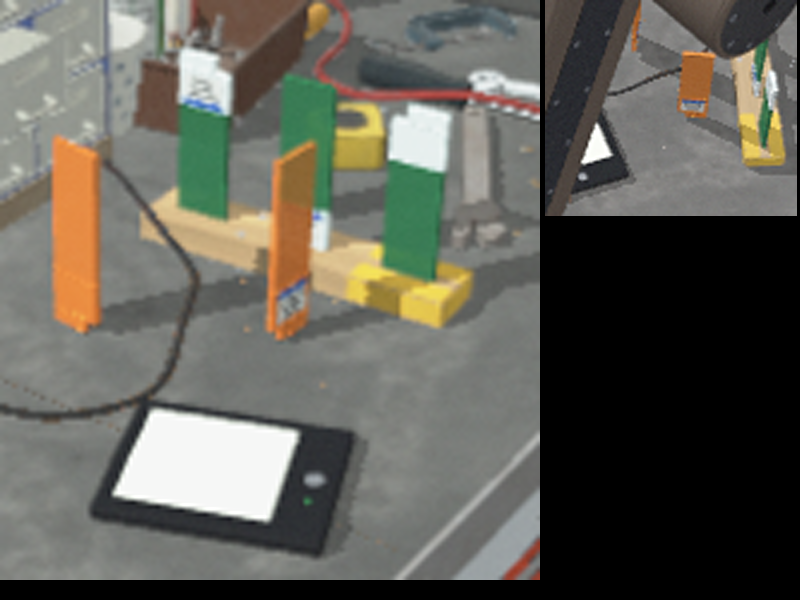

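The crop shows the yellow-slot plate with its frosted end up, at (420,135). Its notch is at the upper left of the visible face at (392,115), and no label shows there. The label must therefore be on the far face (world −y side). The pad's lit square is unobstructed in the scene view. Next I measure positions by ray casting.

```bash
cat > h.py <<'E'
from plant import *
import cv2, numpy as np
def ray(s,uv,z):
    R=np.array(s["R"]);t=np.array(s["t"]);c=-R.T@t
    d=R.T@np.array([(uv[0]-s["cx"])/s["fx"],(uv[1]-s["cy"])/s["fy"],1]);return c+d*(z-c[2])/d[2]
def proj(s,X):
    p=np.array(s["R"])@np.array(X)+np.array(s["t"]);return np.array([s["cx"]+s["fx"]*p[0]/p[2],s["cy"]+s["fy"]*p[1]/p[2]])
def big(m,roi):
    x0,y0,x1,y1=roi;k=np.zeros(m.shape,np.uint8);k[y0:y1,x0:x1]=m[y0:y1,x0:x1].astype(np.uint8)*255
    c,_=cv2.findContours(k,cv2.RETR_EXTERNAL,cv2.CHAIN_APPROX_NONE);return max(c,key=cv2.contourArea)
E
python3 - <<'E'
from h import *
s=snapshot("scene");im=s["color"].astype(int);hsv=cv2.cvtColor(s["color"],cv2.COLOR_RGB2HSV)
c=big(im.min(2)>200,(285,255,345,295)); q=cv2.approxPolyDP(c,4,True)[:,0]
print("pad",q.tolist()); P=np.array([ray(s,p,0.012) for p in q]);print(P.round(3).tolist(),P.mean(0).round(3),[np.linalg.norm(P[i]-P[i-1]).round(3) for i in range(len(P))])
g=lambda H,S,V:(abs(hsv[...,0].astype(int)-H[0])<=H[1])&(hsv[...,1]>S)&(hsv[...,2]>V)
y=big(g((25,5),120,120),(340,215,395,240));q=cv2.approxPolyDP(y,1.5,True)[:,0];print("yellow",[(p.tolist(),ray(s,p,.022)[:2].round(3).tolist(),ray(s,p,0)[:2].round(3).tolist()) for p in q])
for n,roi in (("Y",(355,175,384,232)),("M",(330,165,350,215)),("F",(305,160,325,215))):
    gr=big(g((70,20),60,40),roi);q=cv2.approxPolyDP(gr,1.5,True)[:,0]
    print(n,[(p.tolist(),ray(s,p,.022)[:2].round(3).tolist(),ray(s,p,.113)[:2].round(3).tolist()) for p in q])
w=big((im.min(2)>150),(355,170,384,205));q=cv2.approxPolyDP(w,1.5,True)[:,0];print("frost",[(p.tolist(),ray(s,p,.158)[:2].round(3).tolist(),ray(s,p,.113)[:2].round(3).tolist()) for p in q])
E
```

```text
pad [[294, 276], [331, 284], [338, 263], [303, 258]]
[[0.489, 0.035, 0.012], [0.395, 0.006, 0.012], [0.431, -0.082, 0.012], [0.519, -0.045, 0.012]] [ 0.459 -0.022  0.012] [np.float64(0.085), np.float64(0.098), np.float64(0.095), np.float64(0.096)]
yellow [([351, 228], [0.49, -0.247], [0.508, -0.279]), ([374, 236], [0.414, -0.247], [0.43, -0.28]), ([381, 229], [0.417, -0.295], [0.433, -0.329]), ([382, 223], [0.431, -0.328], [0.448, -0.364]), ([374, 221], [0.456, -0.325], [0.474, -0.36]), ([375, 224], [0.445, -0.31], [0.462, -0.345]), ([380, 226], [0.427, -0.309], [0.444, -0.344]), ([378, 228], [0.427, -0.295], [0.443, -0.329]), ([354, 221], [0.505, -0.288], [0.523, -0.322])]
Y [([362, 195], [0.574, -0.457], [0.487, -0.294]), ([361, 221], [0.488, -0.301], [0.412, -0.158]), ([373, 224], [0.45, -0.307], [0.379, -0.163]), ([375, 198], [0.528, -0.464], [0.448, -0.3])]
M [([336, 173], [0.742, -0.559], [0.634, -0.383]), ([335, 193], [0.655, -0.415], [0.558, -0.258]), ([341, 189], [0.655, -0.454], [0.558, -0.291]), ([345, 191], [0.636, -0.449], [0.541, -0.287]), ([344, 207], [0.577, -0.347], [0.49, -0.198]), ([347, 207], [0.569, -0.353], [0.483, -0.203]), ([349, 179], [0.676, -0.542], [0.577, -0.368]), ([347, 176], [0.696, -0.56], [0.594, -0.384])]
F [([310, 181], [0.779, -0.443], [0.666, -0.282]), ([310, 206], [0.668, -0.287], [0.569, -0.146]), ([320, 209], [0.63, -0.29], [0.537, -0.148]), ([322, 184], [0.73, -0.448], [0.624, -0.286])]
frost [([367, 181], [0.479, -0.301], [0.524, -0.389]), ([362, 186], [0.473, -0.263], [0.518, -0.348]), ([362, 194], [0.448, -0.219], [0.491, -0.3]), ([375, 197], [0.41, -0.224], [0.451, -0.306]), ([377, 183], [0.449, -0.307], [0.492, -0.395])]
```

Pad square centre is about (0.459, −0.022), with sides near the stated 100 mm. The yellow plate's rays give about (0.469, −0.303) at both z=22 mm and 113 mm, so it is consistently vertical. The far plate is 0.181 m away against the stated 0.180, so the rack yaw is about 4.6°. Next I locate the obstacles.

```bash
python3 - <<'E'
from h import *
s=snapshot("scene");T=snapshot("top")
pr=lambda n,s,uv,z:print(n,ray(s,uv,z).round(3))
pr("orangeR base",s,(333,238),0);pr("orangeR base",s,(341,236),0);pr("orangeL",s,(280,236),0);pr("orangeL",s,(289,236),0)
pr("orangeR top",s,(343,191),.15);pr("orangeR top",s,(333,195),.15);pr("top orange base",T,(307,238),0);pr("  ",T,(302,213),.15);pr("  ",T,(315,213),.15)
pr("tape",T,(384,210),.034);pr("yellow end",T,(328,258),.0);pr("yellow end",T,(344,256),.0);pr("bench edge",T,(300,285),0);pr("ruler/tool",T,(355,279),0);pr("square",T,(370,248),0);pr("square end",T,(415,232),0)
print(proj(T,(.469,-.3035,.022)),proj(T,(.469,-.3035,.158)),proj(T,(.649,-.289,.022)))
E
```

```text
orangeR base [ 0.521 -0.197  0.   ]
orangeR base [ 0.508 -0.221  0.   ]
orangeL [ 0.652 -0.112  0.   ]
orangeL [ 0.631 -0.128  0.   ]
orangeR top [ 0.507 -0.218  0.15 ]
orangeR top [ 0.516 -0.179  0.15 ]
top orange base [ 0.509 -0.204  0.   ]
   [ 0.505 -0.177  0.15 ]
   [ 0.507 -0.22   0.15 ]
tape [ 0.62  -0.482  0.034]
yellow end [ 0.428 -0.275  0.   ]
yellow end [ 0.439 -0.331  0.   ]
bench edge [ 0.319 -0.178  0.   ]
ruler/tool [ 0.349 -0.363  0.   ]
square [ 0.476 -0.424  0.   ]
square end [ 0.551 -0.593  0.   ]
[336.30576831 244.87933862] [341.07658041 221.56030286] [329.9848081  204.04553348]
```

```bash
python3 -m handwheel '[[1,0,0,-0.4,0,-0.6,0.6],[1,0,0,-0.4,0,-0.8,0.8],[1,0,0,-0.4,0,-0.8,0.8],[1,0,0,0,0,-0.8,0.8]]'; python3 -c "
from plant import *
o=get_obs();print(o['clock'],o['joint_pos'],o['tool_pos'],o['orientation'])"
```

```text
clock: 0.75
tool_pos: [0.3031, -0.6032, 0.4356]
orientation: [177.1, 17.9, -171.9]
force: [-0.7, -0.4, -0.8]
opening: 0.0877
gripper_force: 0.0
0.75 [-52.70938267  19.13242555   8.66551014 -17.70037186 -73.96376963
 -24.62439245] [ 0.30311554 -0.60318764  0.43555267] [ 177.10663857   17.87068211 -171.88186518]
```

```bash
cat >> h.py <<'E'
from scipy.spatial.transform import Rotation as Ro, Slerp
def pose(o=None):
    o=o or get_obs();return np.array(o["tool_pos"]),Ro.from_euler("xyz",o["orientation"],degrees=True)
def rot(z,y):
    z=np.array(z,float)/np.linalg.norm(z);y=np.array(y,float);y-=z*(y@z);y/=np.linalg.norm(y);return Ro.from_matrix(np.c_[np.cross(y,z),y,z])
def plan(p1,R1,n,grip,p0=None,R0=None):
    a,b=pose();p0=a if p0 is None else p0;R0=b if R0 is None else R0
    sl=Slerp([0,1],Ro.concatenate([R0,R1]));rows=[]
    for i in range(n):
        A,B=sl(i/n),sl((i+1)/n);v=A.inv().apply((np.array(p1)-p0)/n)/.025;w=(A.inv()*B).as_rotvec()*180/np.pi/6
        rows.append([grip]+[round(float(k),2) for k in np.r_[v,w]])
    for i in range(0,n,5):print(rows[i:i+5])
u=np.array([.9968,.0803,0]);nn=np.array([-.0803,.9968,0]);zz=np.array([0,0,1.])
def grasp(t,G): # tilt deg, grasp point -> TCP, R
    t=np.radians(t);z=u*np.cos(t)-zz*np.sin(t);return np.array(G)-.159*z,rot(z,nn)
E
python3 - <<'E'
from h import *
p,R=grasp(25,(.461,-.304,.065));print(p);p=p-.02*u;p[2]=.30
plan(p,R,14,1)
E
```

```text
[ 0.31735819 -0.31557147  0.1321963 ]
[[1, 0.02, 0.79, 0.44, 0.06, -0.56, 0.02], [1, 0.05, 0.79, 0.43, 0.06, -0.56, 0.02], [1, 0.08, 0.8, 0.42, 0.06, -0.56, 0.02], [1, 0.1, 0.8, 0.41, 0.06, -0.56, 0.02], [1, 0.13, 0.8, 0.4, 0.06, -0.56, 0.02]]
[[1, 0.15, 0.8, 0.39, 0.06, -0.56, 0.02], [1, 0.18, 0.8, 0.37, 0.06, -0.56, 0.02], [1, 0.2, 0.81, 0.36, 0.06, -0.56, 0.02], [1, 0.22, 0.81, 0.34, 0.06, -0.56, 0.02], [1, 0.24, 0.81, 0.32, 0.06, -0.56, 0.02]]
[[1, 0.26, 0.81, 0.3, 0.06, -0.56, 0.02], [1, 0.28, 0.81, 0.28, 0.06, -0.56, 0.02], [1, 0.3, 0.81, 0.26, 0.06, -0.56, 0.02], [1, 0.32, 0.82, 0.23, 0.06, -0.56, 0.02]]
```

```bash
python3 -m handwheel '[[1,0,0.8,0.4,0.06,-0.55,0],[1,0.05,0.8,0.4,0.06,-0.55,0],[1,0.1,0.8,0.4,0.06,-0.55,0],[1,0.1,0.8,0.4,0.06,-0.55,0],[1,0.15,0.8,0.4,0.06,-0.55,0]]'; python3 -m handwheel '[[1,0.15,0.8,0.4,0.06,-0.55,0],[1,0.2,0.8,0.35,0.06,-0.55,0],[1,0.2,0.8,0.35,0.06,-0.55,0],[1,0.2,0.8,0.35,0.06,-0.55,0]]'; python3 - <<'E'
from h import *
print(get_obs()['joint_pos'].round(1))
p,R=grasp(25,(.461,-.304,.065));p=p-.02*u;p[2]=.30
plan(p,R,5,1)
E
```

```text
clock: 1.38
tool_pos: [0.2988, -0.4999, 0.3881]
orientation: [178.6, 34.3, -172.4]
force: [-0.5, 1.2, 0.5]
opening: 0.0876
gripper_force: 0.0
clock: 1.88
tool_pos: [0.2957, -0.419, 0.3491]
orientation: [179.9, 47.5, -172.6]
force: [0.2, -0.5, -0.1]
opening: 0.0876
gripper_force: 0.0
[-56.5   6.9 -14.6 -52.4 -56.7  -0.4]
[[1, 0.21, 0.81, 0.35, 0.08, -0.58, 0.05], [1, 0.24, 0.81, 0.33, 0.08, -0.58, 0.05], [1, 0.26, 0.81, 0.31, 0.08, -0.58, 0.05], [1, 0.28, 0.81, 0.29, 0.08, -0.58, 0.05], [1, 0.3, 0.81, 0.26, 0.08, -0.58, 0.05]]
```

```bash
python3 -m handwheel '[[1,0.2,0.8,0.35,0.08,-0.6,0.05],[1,0.25,0.8,0.35,0.08,-0.6,0.05],[1,0.25,0.8,0.3,0.08,-0.6,0.05],[1,0.3,0.8,0.3,0.08,-0.6,0.05],[1,0.3,0.8,0.25,0.08,-0.6,0.05]]';  python3 -m handwheel '[[1,0,0,0,0,0,0]]'; python3 - <<'E'
from h import *
print(get_obs()['joint_pos'].round(1))
p,R=grasp(25,(.461,-.304,.065));p=p-.02*u;p0,R0=pose()
print(p)
plan(p,R,8,1)
T=R0.as_matrix()
w=snapshot("wrist");M=np.array(w["tool_from_camera"]);print(M.round(3).tolist())
cv2.imwrite("pics/wrist1.png",w["color"][:,:,::-1])
# expected pixels
Ct=np.linalg.inv(M)
for n,X in (("plate top c",(.469,-.3035,.158)),("near edge mid",(.447,-.305,.1)),("near edge top",(.447,-.305,.158)),("far edge top",(.491,-.3015,.158)),("far plate edge",(.627,-.2905,.1))):
    t=T.T@(np.array(X)-p0);c=Ct@np.r_[t,1];print(n,round(w["cx"]+w["fx"]*c[0]/c[2]),round(w["cy"]+w["fy"]*c[1]/c[2]))
E
```

```text
clock: 2.5
tool_pos: [0.2975, -0.3183, 0.2999]
orientation: [-179.9, 65.5, -175.3]
force: [0.1, 0.3, -0.7]
opening: 0.0875
gripper_force: 0.0
clock: 2.62
tool_pos: [0.2968, -0.3181, 0.299]
orientation: [179.6, 65.4, -175.8]
force: [0.3, -1.1, 0.1]
opening: 0.0873
gripper_force: 0.0
[-64.8   6.6 -27.1 -78.8 -60.1  26. ]
[ 0.29742219 -0.31717747  0.1321963 ]
[[1, 0.76, 0.0, 0.35, 0.0, 0.01, -0.0], [1, 0.76, 0.0, 0.35, 0.0, 0.01, -0.0], [1, 0.76, 0.0, 0.35, 0.0, 0.01, -0.0], [1, 0.76, 0.0, 0.35, 0.0, 0.01, -0.0], [1, 0.76, 0.0, 0.35, 0.0, 0.01, -0.0]]
[[1, 0.76, 0.0, 0.35, 0.0, 0.01, -0.0], [1, 0.75, 0.0, 0.35, 0.0, 0.01, -0.0], [1, 0.75, 0.0, 0.35, 0.0, 0.01, -0.0]]
[[-0.0, -0.967, -0.256, 0.069], [1.0, -0.0, 0.0, 0.001], [-0.0, -0.256, 0.967, 0.019], [0.0, 0.0, 0.0, 1.0]]
plate top c 272 151
near edge mid 272 45
near edge top 273 137
far edge top 273 163
far plate edge 273 153
```

View pics/wrist1.png

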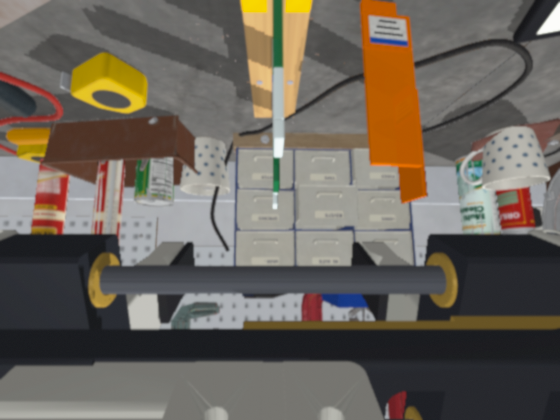

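The wrist view shows the plate edge-on at column ~278, rows 0–155, against an expected ~272, so it lies about 2 mm further to +y (about −0.301). The fingers straddle it well and the orange plate at (395,90) is clear of them. Descending.

```bash
python3 -m handwheel '[[1,0.75,0.02,0.35,0,0,0],[1,0.75,0.02,0.35,0,0,0],[1,0.75,0.02,0.35,0,0,0],[1,0.75,0.02,0.35,0,0,0]]' && python3 -m handwheel '[[1,0.75,0,0.35,0,0,0],[1,0.75,0,0.35,0,0,0],[1,0.6,0,0.3,0,0,0],[1,0,0,0,0,0,0]]'; python3 - <<'E'
from h import *
o=get_obs();print(o['joint_pos'].round(1))
p,R=grasp(25,(.461,-.302,.065))
print(p);plan(p,R,4,1)
p0,R0=pose();T=R0.as_matrix();w=snapshot("wrist");cv2.imwrite("pics/wrist2.png",w["color"][:,:,::-1])
hsv=cv2.cvtColor(w["color"],cv2.COLOR_RGB2HSV)
m=(abs(hsv[...,0].astype(int)-70)<20)&(hsv[...,1]>60)&(hsv[...,2]>40)
for r in (20,60,100,140,180):
    c=np.where(m[r,200:360])[0]+200;print(r,(c.min(),c.max()) if len(c) else None)
Ct=np.linalg.inv(np.array(w["tool_from_camera"]));
for X in ((.447,-.305,.06),(.447,-.305,.1),(.447,-.305,.158)):
    c=Ct@np.r_[T.T@(np.array(X)-p0),1];print(round(w["cx"]+w["fx"]*c[0]/c[2]),round(w["cy"]+w["fy"]*c[1]/c[2]),c[2].round(3),round(w["fx"]))
E
```

```text
clock: 3.18
tool_pos: [0.2982, -0.3178, 0.217]
orientation: [-179.7, 65.3, -175.1]
force: [-0.2, -0.5, 0.1]
opening: 0.0875
gripper_force: 0.0
clock: 3.68
tool_pos: [0.2988, -0.3174, 0.1581]
orientation: [179.7, 65.3, -175.6]
force: [-0.6, 0.6, 0.8]
opening: 0.0877
gripper_force: 0.0
[-69.9  26.7 -31.4 -88.9 -61.2  54.3]
[ 0.31735819 -0.31357147  0.1321963 ]
[[1, 0.16, 0.02, 0.28, 0.0, 0.01, -0.0], [1, 0.16, 0.02, 0.28, 0.0, 0.01, -0.0], [1, 0.16, 0.02, 0.28, 0.0, 0.01, -0.0], [1, 0.16, 0.02, 0.28, 0.0, 0.01, -0.0]]
20 None
60 None
100 None
140 None
180 (np.int64(274), np.int64(282))
272 212 0.162 304
272 289 0.155 304
272 414 0.145 304
```

View pics/wrist2.png

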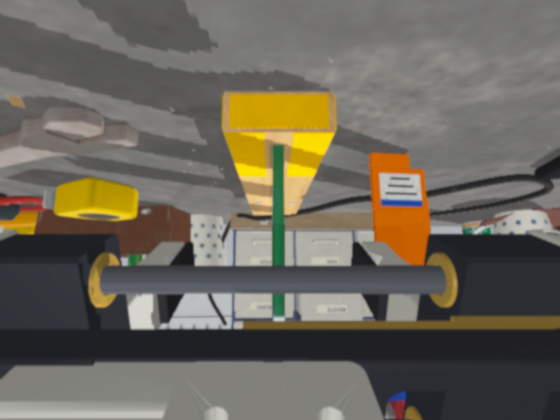

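The plate edge is at column 278 against an expected 272 at depth 0.16 m, so the hand needs about +3.7 mm along tool y. The mouth is at row ~145. I'll check x against that row before going in.

```bash
python3 - <<'E'
from h import *
p0,R0=pose();T=R0.as_matrix();w=snapshot("wrist");Ct=np.linalg.inv(np.array(w["tool_from_camera"]))
for X in ((.429,-.304,.0),(.429,-.304,.022),(.446,-.3025,.022)):
    c=Ct@np.r_[T.T@(np.array(X)-p0),1];print(round(w["cx"]+w["fx"]*c[0]/c[2]),round(w["cy"]+w["fy"]*c[1]/c[2]),c[2].round(3))
p,R=grasp(25,(.461,-.3,.063));plan(p,R,4,1)
E
```

```text
277 88 0.155
277 128 0.151
277 142 0.168
[[1, 0.19, 0.04, 0.29, 0.0, 0.02, 0.0], [1, 0.19, 0.04, 0.29, 0.0, 0.02, 0.0], [1, 0.19, 0.04, 0.29, 0.0, 0.02, 0.0], [1, 0.19, 0.04, 0.29, 0.0, 0.02, 0.0]]
```

The predicted rows 88/128/142 match the image (93/130/145) to about 2 mm, so I go in and close.

```bash
python3 -m handwheel '[[1,0.2,0.04,0.3,0,0.02,0],[1,0.2,0.04,0.3,0,0.02,0],[1,0.2,0.04,0.3,0,0.02,0],[1,0.2,0.04,0.3,0,0.02,0],[1,0,0,0,0,0,0]]' && python3 -m handwheel '[[-1,0,0,0,0,0,0],[-1,0,0,0,0,0,0],[-1,0,0,0,0,0,0],[-1,0,0,0,0,0,0],[-1,0,0,0,0,0,0]]';python3 -m handwheel '[[-1,0,0,0,0,0,0],[-1,0,0,0,0,0,0],[-1,0,0,0,0,0,0]]'; python3 -c "
from h import *
o=get_obs();print(o['joint_pos'].round(1),o['tool_pos']+.159*pose(o)[1].apply([0,0,1]))"
```

```text
clock: 4.4
tool_pos: [0.3174, -0.311, 0.1275]
orientation: [179.7, 64.9, -175.6]
force: [-0.2, 0.1, 0.3]
opening: 0.0879
gripper_force: 0.0
clock: 5.03
tool_pos: [0.3173, -0.3114, 0.1284]
orientation: [-180.0, 64.9, -175.4]
force: [0.6, -0.8, 0.2]
opening: 0.0433
gripper_force: 0.0
clock: 5.4
tool_pos: [0.3173, -0.3113, 0.1283]
orientation: [180.0, 64.9, -175.4]
force: [0.4, 0.0, -0.5]
opening: 0.0128
gripper_force: 0.0
[-68.6  31.3 -31.6 -92.6 -60.2  59.8] [ 0.46080633 -0.29978882  0.06089061]
```

```bash
python3 -m handwheel '[[-1,0,0,0,0,0,0],[-1,0,0,0,0,0,0],[-1,0,0,0,0,0,0]]'; python3 - <<'E'
from h import *
p,R=pose();T,_=grasp(25,(.461,-.3,.061));plan(p+np.array([0,0,.05]),R,5,-1)
E
```

```text
clock: 5.78
tool_pos: [0.3173, -0.3116, 0.1283]
orientation: [-180.0, 64.9, -175.4]
force: [0.2, -2.2, -1.6]
opening: 0.0061
gripper_force: 30.0
[[-1, -0.36, -0.0, -0.17, 0.0, 0.0, 0.0], [-1, -0.36, -0.0, -0.17, 0.0, 0.0, 0.0], [-1, -0.36, -0.0, -0.17, 0.0, 0.0, 0.0], [-1, -0.36, -0.0, -0.17, 0.0, 0.0, 0.0], [-1, -0.36, -0.0, -0.17, 0.0, 0.0, 0.0]]
```

```bash
python3 -m handwheel '[[-1,-0.3,0,-0.14,0,0,0],[-1,-0.36,0,-0.17,0,0,0],[-1,-0.36,0,-0.17,0,0,0],[-1,-0.36,0,-0.17,0,0,0],[-1,-0.36,0,-0.17,0,0,0]]' && python3 -m handwheel '[[-1,-0.8,0,-0.375,0,0,0],[-1,-0.8,0,-0.375,0,0,0],[-1,-0.8,0,-0.375,0,0,0],[-1,-0.8,0,-0.375,0,0,0],[-1,-0.8,0,-0.375,0,0,0]]'; python3 - <<'E'
from h import *
o=get_obs();print(o['joint_pos'].round(1))
w=snapshot("wrist");s=snapshot("scene")
a=cv2.resize(s["color"][140:270,280:400],None,fx=3,fy=3);b=np.zeros((420,800,3),np.uint8);b[:390,:360]=a;b[:315,370:790]=cv2.resize(w["color"],(420,315))
cv2.imwrite("pics/lift.png",b[:,:,::-1])
E
```

```text
clock: 6.4
tool_pos: [0.3171, -0.3111, 0.1773]
orientation: [-180.0, 64.9, -175.3]
force: [-0.6, 0.6, -1.0]
opening: 0.006
gripper_force: 30.0
clock: 7.02
tool_pos: [0.317, -0.3109, 0.2881]
orientation: [-180.0, 64.9, -175.4]
force: [-0.4, 0.2, 0.0]
opening: 0.0058
gripper_force: 30.0
[-62.1   7.8 -27.4 -80.5 -57.5  27.2]
```

View pics/lift.png

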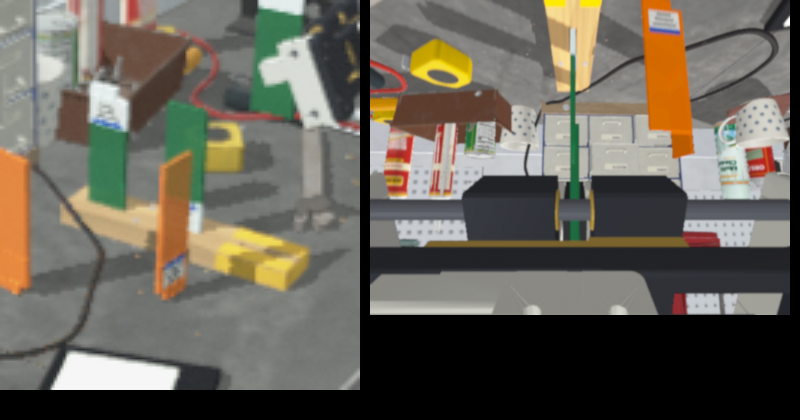

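The lift picture shows the plate clear of the rack, held on its green glass (right panel: pads at (575,210), below the white end at (572,45)). The other two plates are still in place at (107,150) and (185,160). The orange plate at (0.51,−0.20) is near the pad, so I'll finish with the hand yawed ~42°, which keeps the hand and camera clear of it.

```bash
cat >> h.py <<'E'
# plate in tool, from the pick
Rg=Ro.from_euler("xyz",[180,64.9,-175.4],degrees=True);pg=np.array([.3173,-.3114,.1283])
Pg=Ro.from_matrix(np.c_[zz,-np.cross(-nn,zz)*-1,-nn]);TP=Rg.inv()*Pg;tc=Rg.inv().apply(np.array([.4695,-.300,.083])-pg)
def final(psi,L):  # label point L, tool yaw psi
    a=np.radians(psi+90+25);x=np.array([np.cos(a),np.sin(a),0]);Pf=Ro.from_matrix(np.c_[x,np.cross(zz,x),zz]);R=Pf*TP.inv()
    return np.array(L)-Pf.apply([.045,0,.003])-R.apply(tc),R
def label(p,R):return p+R.apply(tc)+(R*TP).apply([.045,0,.003]),(R*TP).as_matrix()[:,2]
E
python3 - <<'E'
from h import *
print(np.linalg.det(Pg.as_matrix()),tc)
p0,R0=pose();pf,Rf=final(42,(.459,-.022,.14));print("final",pf,Rf.apply([0,0,1]).round(2),Rf.apply([0,1,0]).round(2),Rf.as_euler("xyz",degrees=True))
_,Ra=final(25,(0,0,0));pa=np.array([.33,-.23,.32]);print((R0.inv()*Ra).magnitude()*57.3,label(pa,Ra),(Ra.inv()*Rf).magnitude()*57.3)
plan(pa,Ra,20,-1)
sl=Slerp([0,1],Ro.concatenate([R0,Ra]))
for k in np.linspace(0,1,6):
    R=sl(k);p=p0+(pa-p0)*k;P=R*TP;c=p+R.apply(tc);C=np.array([c+P.apply([sx*.075,sy*.022,0]) for sx in(-1,1) for sy in (-1,1)]);print(k.round(1),C.min(0).round(2),C.max(0).round(2),R.apply([0,0,1]).round(2))
E
```

```text
1.0000000000000013 [-0.02372075 -0.000843    0.15742778]
final [ 0.39908893 -0.16237385  0.13614189] [0.74 0.67 0.  ] [ 0.  0. -1.] [-8.99948606e+01  2.40747379e-03 -4.80999999e+01]
98.27112204163961 (array([ 0.42833458, -0.11327612,  0.32385811]), array([-1.04326838e-16,  3.79718638e-17,  1.00000000e+00])) 17.001252243676763
[[-1, -0.07, 0.16, 0.01, 0.03, -0.3, -0.76], [-1, -0.08, 0.15, 0.01, 0.03, -0.3, -0.76], [-1, -0.1, 0.15, 0.01, 0.03, -0.3, -0.76], [-1, -0.11, 0.14, 0.02, 0.03, -0.3, -0.76], [-1, -0.12, 0.13, 0.02, 0.03, -0.3, -0.76]]
[[-1, -0.13, 0.12, 0.02, 0.03, -0.3, -0.76], [-1, -0.13, 0.11, 0.03, 0.03, -0.3, -0.76], [-1, -0.14, 0.1, 0.03, 0.03, -0.3, -0.76], [-1, -0.15, 0.09, 0.03, 0.03, -0.3, -0.76], [-1, -0.15, 0.08, 0.04, 0.03, -0.3, -0.76]]
[[-1, -0.16, 0.06, 0.04, 0.03, -0.3, -0.76], [-1, -0.16, 0.05, 0.05, 0.03, -0.3, -0.76], [-1, -0.16, 0.04, 0.05, 0.03, -0.3, -0.76], [-1, -0.16, 0.02, 0.06, 0.03, -0.3, -0.76], [-1, -0.16, 0.01, 0.06, 0.03, -0.3, -0.76]]
[[-1, -0.16, -0.0, 0.07, 0.03, -0.3, -0.76], [-1, -0.16, -0.01, 0.07, 0.03, -0.3, -0.76], [-1, -0.16, -0.03, 0.08, 0.03, -0.3, -0.76], [-1, -0.15, -0.04, 0.08, 0.03, -0.3, -0.76], [-1, -0.14, -0.05, 0.09, 0.03, -0.3, -0.76]]
0.0 [ 0.45 -0.3   0.17] [ 0.49 -0.3   0.32] [ 0.9   0.07 -0.42]
0.2 [ 0.44 -0.3   0.2 ] [ 0.51 -0.25  0.34] [ 0.95  0.08 -0.31]
0.4 [ 0.43 -0.29  0.23] [ 0.52 -0.2   0.35] [ 0.97  0.13 -0.2 ]
0.6 [ 0.42 -0.27  0.26] [ 0.53 -0.15  0.35] [ 0.97  0.21 -0.1 ]
0.8 [ 0.4  -0.24  0.29] [ 0.54 -0.11  0.34] [ 0.95  0.31 -0.03]
1.0 [ 0.39 -0.21  0.32] [ 0.53 -0.08  0.32] [0.91 0.42 0.  ]
```

```bash
python3 -m handwheel '[[-1,-0.07,0.16,0,0.03,-0.3,-0.76],[-1,-0.08,0.15,0,0.03,-0.3,-0.76],[-1,-0.1,0.15,0,0.03,-0.3,-0.76],[-1,-0.1,0.14,0,0.03,-0.3,-0.76],[-1,-0.12,0.13,0,0.03,-0.3,-0.76]]' && python3 -m handwheel '[[-1,-0.13,0.12,0.02,0.03,-0.3,-0.76],[-1,-0.13,0.1,0.02,0.03,-0.3,-0.76],[-1,-0.14,0.1,0.02,0.03,-0.3,-0.76],[-1,-0.15,0.1,0.02,0.03,-0.3,-0.76],[-1,-0.15,0.1,0.02,0.03,-0.3,-0.76]]'; python3 - <<'E'
from h import *
o=get_obs();print(o['joint_pos'].round(1),label(*pose(o)))
_,Ra=final(25,(0,0,0));plan(np.array([.33,-.23,.32]),Ra,10,-1)
E
```

```text
clock: 7.75
tool_pos: [0.3185, -0.2907, 0.2946]
orientation: [-126.9, 62.5, -118.1]
force: [-0.9, 0.1, -0.9]
opening: 0.0061
gripper_force: 30.0
clock: 8.38
tool_pos: [0.3203, -0.2702, 0.302]
orientation: [-101.6, 44.9, -88.4]
force: [0.5, 0.4, -0.9]
opening: 0.006
gripper_force: 30.0
[-68.7  11.8 -31.5 -91.9 -76.1  87.2] (array([ 0.45477615, -0.20372999,  0.33051311]), array([ 0.22012501, -0.68499263,  0.69449988]))
[[-1, -0.16, 0.05, 0.05, 0.03, -0.29, -0.77], [-1, -0.17, 0.04, 0.06, 0.03, -0.29, -0.77], [-1, -0.17, 0.03, 0.06, 0.03, -0.29, -0.77], [-1, -0.17, 0.01, 0.07, 0.03, -0.29, -0.77], [-1, -0.16, -0.0, 0.07, 0.03, -0.29, -0.77]]
[[-1, -0.16, -0.01, 0.08, 0.03, -0.29, -0.77], [-1, -0.16, -0.03, 0.08, 0.03, -0.29, -0.77], [-1, -0.15, -0.04, 0.09, 0.03, -0.29, -0.77], [-1, -0.15, -0.05, 0.09, 0.03, -0.29, -0.77], [-1, -0.14, -0.06, 0.1, 0.03, -0.29, -0.77]]
```

J6 is already at 87° and rising (limit 173.7°), so before going on I'll fit the arm's geometry from the logged poses and check which final yaw is reachable.

```bash
cat > kin.py <<'E'
from h import *
from scipy.optimize import least_squares
D=[([-46.633,20.546,.682,0,-70.136,-16.507],[.3049,-.602,.4037],[179.906,0,-153.143]),([-52.709,19.132,8.666,-17.70,-73.964,-24.624],[.30312,-.60319,.43555],[177.107,17.871,-171.882]),
([-56.5,6.9,-14.6,-52.4,-56.7,-.4],[.2957,-.419,.3491],[179.9,47.5,-172.6]),([-64.8,6.6,-27.1,-78.8,-60.1,26],[.2968,-.3181,.299],[179.6,65.4,-175.8]),([-69.9,26.7,-31.4,-88.9,-61.2,54.3],[.2988,-.3174,.1581],[179.7,65.3,-175.6]),
([-68.6,31.3,-31.6,-92.6,-60.2,59.8],[.3173,-.3113,.1283],[180,64.9,-175.4]),([-62.1,7.8,-27.4,-80.5,-57.5,27.2],[.317,-.3109,.2881],[180,64.9,-175.4]),([-68.7,11.8,-31.5,-91.9,-76.1,87.2],[.3203,-.2702,.302],[-101.6,44.9,-88.4])]
E=lambda ax,a:Ro.from_euler(ax,a,degrees=True)
def fk(q,k):
    B=E('z',q[0]+k[6]);U=B*E('y',q[1]);F=B*E('y',q[1]-q[2]);W=F*E('x',k[7]*q[3])*E('y',-q[4])*E('x',k[8]*q[5])
    p=np.array([0,0,k[0]])+B.apply([k[1],0,0])+U.apply([0,0,k[2]])+F.apply([k[4],0,k[3]])+W.apply([k[5],0,0])
    return p,W*Ro.from_matrix(np.array([[0,0,1],[0,1,0],[-1,0,0]]))*E('z',k[9])
best=None
for s4 in(1,-1):
  for s6 in(1,-1):
    full=lambda v:np.r_[v[:7],s4,s6,v[7]]
    def res(v):
        r=[]
        for q,p,e in D:
            a,R=fk(q,full(v));r+=list((a-p)*10)+list((R.inv()*E('xyz',e)).as_rotvec())
        return r
    for k9 in(0,90,180):
        f=least_squares(res,[.4,.05,.4,.04,.4,.1,-16.5,k9])
        if best is None or f.cost<best[0].cost:best=(f,full(f.x))
K=best[1]
lo=np.array([-176,-82,-58.2,-173.8,-174.7,-.2]);hi=np.array([176,121.7,71.7,95.5,-.2,173.6]);lo[5]=-173.6;hi[4]=-.2;hi[5]=173.6
def ik(p,R,q0):
    f=least_squares(lambda q:np.r_[(fk(q,K)[0]-p)*10,(fk(q,K)[1].inv()*R).as_rotvec()],np.clip(q0,lo+.1,hi-.1),bounds=(lo,hi));return f.x.round(1),f.cost
if __name__=="__main__":
    print(best[0].cost,K.round(3))
    q0=get_obs()['joint_pos']
    for tilt in(0,):
      for psi in(0,20,42,60,80,100,120,140):
        q=q0
        for z in (.32,.26,.2,.14):
            p,R=final(psi,(.459,-.022,z));q,c=ik(p,R,q);print(psi,z,q,"%.1e"%c) if z in(.32,.14,.2) else 0
E
python3 kin.py
```

```text
2.109800809185372 [ 2.76000e-01 -2.64000e-01  7.98000e-01 -2.41000e-01  7.32000e-01
  2.58000e-01 -1.36040e+01 -1.00000e+00 -1.00000e+00  2.62411e+02]
0 0.32 [ -40.2   11.6  -44.4 -121.3  -70.7  143.9] 2.0e-30
0 0.2 [ -40.2   30.2  -43.9 -125.2  -80.7  159.4] 2.1e-26
0 0.14 [ -40.2   39.1  -42.6 -126.   -85.1  165.7] 7.1e-26
20 0.32 [-49.9  17.3 -34.  -95.2 -85.9 133.9] 9.4e-30
20 0.2 [-49.9  30.9 -33.6 -96.  -87.2 147.1] 2.7e-19
20 0.14 [-49.9  37.8 -32.7 -96.2 -87.8 153. ] 2.5e-19
42 0.32 [-44.6  23.5 -22.1 -82.7 -97.1 128.5] 8.1e-20
42 0.2 [-44.6  34.  -21.9 -81.6 -95.7 138.7] 5.2e-22
42 0.14 [-44.6  39.5 -21.1 -81.2 -95.  143.3] 8.9e-22
60 0.32 [ -37.9   28.3  -12.8  -75.6 -106.   125.5] 1.6e-28
60 0.2 [ -37.9   37.3  -12.5  -73.3 -103.6  134.2] 2.9e-23
60 0.14 [ -37.9   42.   -11.8  -72.5 -102.4  138.2] 5.8e-23
80 0.32 [ -29.5   33.2   -3.1  -69.  -116.   123.6] 2.2e-20
80 0.2 [ -29.5   41.1   -2.9  -65.8 -113.1  131.4] 3.5e-24
80 0.14 [ -29.5   45.2   -2.2  -64.5 -111.6  134.8] 7.6e-24
100 0.32 [ -20.6   37.5    5.4  -62.8 -126.1  123.5] 1.4e-28
100 0.2 [ -20.6   44.6    5.7  -58.6 -122.7  130.8] 1.3e-24
100 0.14 [ -20.6   48.4    6.3  -57.  -121.1  134. ] 3.9e-24
120 0.32 [ -11.5   41.    12.4  -55.6 -136.   126. ] 4.8e-21
120 0.2 [ -11.5   47.6   12.6  -50.7 -132.1  133.1] 3.1e-25
120 0.14 [ -11.5   51.2   13.2  -48.7 -130.2  136.1] 1.7e-24
140 0.32 [  -2.2   43.5   17.3  -45.6 -144.9  132.5] 1.0e-29
140 0.2 [  -2.2   49.8   17.5  -40.1 -140.4  139.4] 1.9e-25
140 0.14 [  -2.2   53.2   18.1  -38.1 -138.2  142.1] 6.3e-25
```

```bash
sed -i "s/B.apply(\[k\[1\],0,0\])/B.apply([k[1],k[10],0])/; s/full=lambda v:.*/full=lambda v:np.r_[v[:7],s4,s6,v[7],v[8]]/; s/\[.4,.05,.4,.04,.4,.1,-16.5,k9\]/[.4,.05,.4,.04,.4,.1,0,k9,-.19]/; s/for k9 in(0,90,180)/for k9 in(0,90,-90,180)/" kin.py; python3 kin.py
```

```text
1.8821445848248355 [   0.245   -0.245    0.83    -0.315    0.712    0.173  -25.804   -1.
   -1.    -104.505    0.152]
0 0.32 [-67.    8.  -42.7 -87.9 -91.7 126.2] 1.3e-21
0 0.2 [-67.   29.  -43.  -87.5 -90.8 147.5] 1.8e-19
0 0.14 [-67.   39.1 -41.9 -87.4 -90.4 156.6] 1.4e-20
20 0.32 [-53.9  14.1 -32.4 -83.  -96.6 122.5] 2.0e-22
20 0.2 [-53.9  28.8 -32.6 -81.5 -94.6 137.3] 1.2e-22
20 0.14 [-53.9  36.2 -31.9 -81.1 -93.6 143.9] 9.0e-23
42 0.32 [ -43.    19.8  -22.1  -75.9 -105.3  119.3] 3.0e-23
42 0.2 [ -43.    31.1  -22.2  -73.1 -102.2  130.6] 7.6e-25
42 0.14 [ -43.    37.   -21.6  -72.1 -100.6  135.8] 1.3e-24
60 0.32 [ -34.5   24.   -14.1  -70.2 -113.4  117.7] 1.7e-30
60 0.2 [ -34.5   33.7  -14.3  -66.6 -109.7  127.5] 8.1e-26
60 0.14 [ -34.5   38.7  -13.8  -65.2 -107.9  131.9] 1.0e-25
80 0.32 [ -25.4   28.1   -6.1  -63.9 -122.9  117.6] 7.7e-23
80 0.2 [ -25.4   36.6   -6.3  -59.3 -118.8  126.4] 1.4e-26
80 0.14 [ -25.4   41.    -5.8  -57.6 -116.7  130.2] 1.9e-26
100 0.32 [ -16.4   31.6    0.7  -56.6 -132.6  119.7] 1.2e-28
100 0.2 [ -16.4   39.3    0.6  -51.2 -128.   128. ] 5.1e-26
100 0.14 [ -16.4   43.4    1.1  -49.2 -125.7  131.5] 7.2e-26
120 0.32 [  -7.6   34.4    6.1  -46.8 -141.9  125.5] 2.7e-21
120 0.2 [  -7.6   41.5    6.   -40.9 -136.6  133.3] 3.2e-27
120 0.14 [  -7.6   45.3    6.5  -38.7 -134.   136.3] 7.5e-27
140 0.32 [   1.1   36.2    9.8  -31.7 -149.7  137.4] 6.4e-25
140 0.2 [   1.1   43.1    9.7  -26.5 -143.6  143.6] 2.3e-27
140 0.14 [   1.1   46.7   10.1  -24.7 -140.7  145.9] 7.5e-27
```

```bash
cat > ax.py <<'E'
import itertools,sys
sys.argv=['x']
from h import *
src=open('kin.py').read().split('E=lambda')[0];exec(src)
Q=np.radians([d[0] for d in D]);RR=Ro.from_euler('xyz',[d[2] for d in D],degrees=True)
A=[np.array(v,float) for v in((1,0,0),(0,1,0),(0,0,1),(-1,0,0),(0,-1,0),(0,0,-1))]
out=[]
for c in itertools.product(range(6),repeat=5):
    if c[0] not in(0,1,3,4):continue
    R=Ro.from_rotvec(np.outer(Q[:,0],A[2]))
    for j,a in enumerate(c):R=R*Ro.from_rotvec(np.outer(Q[:,j+1],A[a]))
    M=R.inv()*RR;m=M.mean();out.append(((M*m.inv()).magnitude().max()*57.3,c))
out.sort(key=lambda t:t[0]);print(out[:6])
E
python3 ax.py
```

```text
[(np.float64(0.08857959727914923), (1, 4, 3, 4, 3)), (np.float64(15.384545068876143), (1, 2, 3, 3, 1)), (np.float64(21.056726845639602), (1, 4, 3, 2, 2)), (np.float64(21.997195635836345), (0, 4, 3, 4, 3)), (np.float64(23.918048208233657), (1, 4, 3, 5, 2)), (np.float64(24.878807654386858), (1, 0, 3, 5, 2))]
```

```bash
cat > kin.py <<'E'
from h import *
from scipy.optimize import least_squares
exec("D="+open('ax.py').read() if 0 else open('kd.py').read())
E=lambda ax,a:Ro.from_euler(ax,a,degrees=True)
def fr(q):
    B=E('z',q[0]);U=B*E('y',q[1]);F=B*E('y',q[1]-q[2]);return B,U,F,F*E('x',-q[3])*E('y',-q[4])*E('x',-q[5])
M=Ro.concatenate([fr(q)[3].inv()*E('xyz',e) for q,p,e in D]).mean()
def J(q):
    B,U,F,W=[r.as_matrix() for r in fr(q)];return np.c_[[0,0,1],B[:,0],B[:,1],U[:,2],F[:,0],F[:,2],W[:,0]]
K,*_=np.linalg.lstsq(np.vstack([J(q) for q,p,e in D]),np.concatenate([p for q,p,e in D]),rcond=None)
fk=lambda q:(J(q)@K,fr(q)[3]*M)
lo=np.array([-176,-82,-58.2,-173.8,-174.7,-173.6]);hi=np.array([176,121.7,71.7,95.5,-.2,173.6])
def ik(p,R,q0):
    f=least_squares(lambda q:np.r_[(fk(q)[0]-p)*10,(fk(q)[1].inv()*R).as_rotvec()],np.clip(q0,lo+.1,hi-.1),bounds=(lo,hi));return f.x.round(1),f.cost
if __name__=="__main__":
    print(K.round(4),[(fk(q)[0]-p).round(4).tolist() for q,p,e in D])
    q0=get_obs()['joint_pos']
    for psi in(0,20,42,60,80,100,120):
        q=q0
        for z in (.32,.26,.2,.14):
            p,R=final(psi,(.459,-.022,z));q,c=ik(p,R,q);print(psi,z,q,"%.0e"%c) if z!=.26 else 0
E
sed -n '/^D=/,/)\]$/p' <(python3 - <<'X'
s=open('ax.py').read();print()
X
) ; python3 - <<'X'
D='''D=[([-46.633,20.546,.682,0,-70.136,-16.507],[.3049,-.602,.4037],[179.906,0,-153.143]),([-52.709,19.132,8.666,-17.70,-73.964,-24.624],[.30312,-.60319,.43555],[177.107,17.871,-171.882]),
([-56.5,6.9,-14.6,-52.4,-56.7,-.4],[.2957,-.419,.3491],[179.9,47.5,-172.6]),([-64.8,6.6,-27.1,-78.8,-60.1,26],[.2968,-.3181,.299],[179.6,65.4,-175.8]),([-69.9,26.7,-31.4,-88.9,-61.2,54.3],[.2988,-.3174,.1581],[179.7,65.3,-175.6]),
([-68.6,31.3,-31.6,-92.6,-60.2,59.8],[.3173,-.3113,.1283],[180,64.9,-175.4]),([-62.1,7.8,-27.4,-80.5,-57.5,27.2],[.317,-.3109,.2881],[180,64.9,-175.4]),([-68.7,11.8,-31.5,-91.9,-76.1,87.2],[.3203,-.2702,.302],[-101.6,44.9,-88.4])]
'''
open('kd.py','w').write(D)
X
sed -i 's/^exec.*/exec(open("kd.py").read())/' kin.py; python3 kin.py
```

```text
[ 0.2941 -0.2567 -0.1393  0.7088  0.7052 -0.1401  0.3057] [[0.0111, 0.0645, -0.1229], [0.0666, 0.0352, -0.0282], [0.0507, 0.01, 0.0533], [-0.0038, -0.0214, 0.064], [-0.0445, -0.0037, -0.0312], [-0.0587, -0.0041, -0.0499], [-0.0073, -0.0283, 0.0578], [-0.041, -0.0133, 0.0571]]
0 0.32 [  -0.5    4.2  -56.4 -169.   -60.7  173.6] 1e-02
0 0.2 [  -3.8   27.8  -54.6 -166.7  -81.3  173.6] 2e-02
0 0.14 [   2.7   40.1  -53.8 -173.8  -92.8  173.6] 2e-02
20 0.32 [ -39.7   14.6  -41.6 -116.   -73.7  150. ] 3e-25
20 0.2 [ -39.7   30.   -40.7 -119.   -80.4  163.2] 9e-30
20 0.14 [ -39.7   37.7  -39.3 -119.8  -83.6  168.8] 1e-30
42 0.32 [-44.8  23.7 -25.8 -92.6 -87.9 139.5] 5e-27
42 0.2 [-44.8  34.8 -25.1 -92.9 -88.4 149.9] 2e-19
42 0.14 [-44.8  40.5 -24.1 -93.  -88.6 154.6] 2e-19
60 0.32 [-41.   30.1 -14.  -82.4 -97.8 134.6] 1e-24
60 0.2 [-41.   39.4 -13.4 -81.3 -96.6 143.3] 4e-21
60 0.14 [-41.   44.2 -12.4 -80.9 -96.  147.1] 8e-21
80 0.32 [ -34.2   36.6   -1.7  -74.5 -108.7  130.9] 1e-29
80 0.2 [ -34.2   44.6   -1.2  -72.3 -106.6  138.4] 3e-22
80 0.14 [ -34.2   48.8   -0.3  -71.3 -105.5  141.7] 1e-21
100 0.32 [ -26.1   42.3    9.2  -68.4 -119.5  128.8] 4e-28
100 0.2 [ -26.1   49.5    9.8  -65.1 -116.9  135.8] 9e-23
100 0.14 [ -26.1   53.3   10.6  -63.8 -115.6  138.8] 3e-22
120 0.32 [ -17.3   47.1   18.5  -62.7 -130.1  128.7] 1e-20
120 0.2 [ -17.3   53.8   19.   -58.4 -127.1  135.6] 4e-23
120 0.14 [ -17.3   57.4   19.9  -56.7 -125.6  138.4] 1e-22
```

```bash
python3 - <<'E'
s=open('kin.py').read()
a=s.index("def J(q)");b=s.index("K,*_")
s=s[:a]+'''def J(q):
    B,U,F,W=[r.as_matrix() for r in fr(q)];H=(fr(q)[2]*E('x',-q[3])).as_matrix();V=(fr(q)[2]*E('x',-q[3])*E('y',-q[4])).as_matrix()
    return np.c_[[0,0,1],B[:,0],B[:,1],U[:,0],U[:,2],F[:,0],F[:,2],H[:,1],H[:,2],V[:,0],V[:,2]]
'''+s[b:]
open('kin.py','w').write(s)
E
python3 kin.py
```

```text
[ 1.978e-01  1.500e-03 -1.100e-03 -3.600e-03  6.030e-01  4.654e-01
 -8.000e-04 -1.909e-01 -1.000e-04  2.009e-01 -2.000e-04] [[-0.0002, -0.0001, 0.0002], [0.0002, 0.0, -0.0002], [0.0002, 0.0003, 0.0001], [-0.0001, -0.0003, 0.0], [-0.0001, 0.0001, -0.0001], [0.0001, -0.0001, 0.0], [-0.0, 0.0001, -0.0001], [-0.0, 0.0001, 0.0]]
0 0.32 [ -64.2    1.6  -54.2 -111.9  -75.8  148.6] 5e-18
0 0.2 [ -63.7   34.   -55.5 -109.2  -81.2  173.6] 3e-02
0 0.14 [ -61.5   44.   -51.7 -105.9  -79.   173.6] 8e-02
20 0.32 [-57.6   9.5 -40.2 -99.6 -82.  140.4] 4e-20
20 0.2 [ -58.8   36.   -43.4 -101.1  -88.   169.7] 7e-30
20 0.14 [-57.9  45.9 -41.4 -99.4 -87.2 173.6] 4e-03
42 0.32 [-49.4  17.5 -25.7 -89.2 -91.  133.2] 4e-31
42 0.2 [-49.3  34.5 -27.7 -89.  -90.6 152.2] 1e-19
42 0.14 [-49.2  43.4 -27.1 -88.9 -90.4 160.5] 7e-20
60 0.32 [-42.2  23.6 -14.4 -82.5 -99.6 128.6] 5e-19
60 0.2 [-41.6  37.  -16.2 -80.8 -96.9 143.7] 7e-22
60 0.14 [-41.4  44.1 -15.8 -80.2 -95.7 150.4] 9e-22
80 0.32 [ -34.    29.7   -2.8  -76.6 -110.   124.9] 3e-28
80 0.2 [ -33.    40.8   -4.6  -73.3 -105.9  137.8] 2e-23
80 0.14 [ -32.6   46.8   -4.4  -72.1 -103.9  143.4] 9e-23
100 0.32 [ -25.5   35.1    7.4  -71.8 -120.9  122.7] 3e-21
100 0.2 [ -24.2   44.9    5.4  -66.7 -115.7  134.9] 4e-24
100 0.14 [ -23.7   50.2    5.5  -64.9 -113.2  139.9] 2e-23
120 0.32 [ -16.7   39.5   15.7  -66.9 -131.6  122.7] 5e-28
120 0.2 [ -15.1   48.5   13.2  -60.1 -125.3  135. ] 3e-24
120 0.14 [ -14.5   53.4   13.1  -57.7 -122.3  139.9] 2e-23
```

The arm has an offset wrist; the model now fits the poses to 0.3 mm. The final pose at yaw ~42° and z ≈ 0.15 is reachable with J6 ≈ 160°, so I continue.

```bash
python3 -m handwheel '[[-1,-0.16,0.05,0.05,0.03,-0.29,-0.77],[-1,-0.17,0.04,0.06,0.03,-0.29,-0.77],[-1,-0.17,0.03,0.06,0.03,-0.29,-0.77],[-1,-0.17,0.01,0.07,0.03,-0.29,-0.77],[-1,-0.16,0,0.07,0.03,-0.29,-0.77]]' && python3 -m handwheel '[[-1,-0.16,-0.01,0.08,0.03,-0.29,-0.77],[-1,-0.16,-0.03,0.08,0.03,-0.29,-0.77],[-1,-0.15,-0.04,0.1,0.03,-0.29,-0.77],[-1,-0.15,-0.05,0.1,0.03,-0.29,-0.77],[-1,-0.14,-0.06,0.1,0.03,-0.29,-0.77]]'; python3 - <<'E'
from h import *
o=get_obs();print(o['joint_pos'].round(1),label(*pose(o)))
p,R=final(45,(.459,-.022,.26));plan(p,R,8,-1)
E
```

```text
clock: 9.0
tool_pos: [0.3249, -0.2501, 0.3111]
orientation: [-92.8, 22.9, -74.6]
force: [-0.1, 0.6, -1.0]
opening: 0.0052
gripper_force: 30.0
clock: 9.62
tool_pos: [0.33, -0.2298, 0.3201]
orientation: [-90.0, -0.0, -65.2]
force: [1.0, -0.5, -0.7]
opening: 0.0054
gripper_force: 30.0
[-64.8  14.4 -30.  -90.3 -89.8 134.4] (array([ 0.42854027, -0.11319737,  0.32397231]), array([-5.83536795e-04,  2.92945943e-04,  9.99999787e-01]))
[[-1, -0.13, 0.32, 0.48, -0.0, -0.42, 0.0], [-1, -0.11, 0.32, 0.49, -0.0, -0.42, 0.0], [-1, -0.09, 0.32, 0.49, -0.0, -0.42, 0.0], [-1, -0.07, 0.32, 0.5, -0.0, -0.42, 0.0], [-1, -0.05, 0.32, 0.5, -0.0, -0.42, 0.0]]
[[-1, -0.02, 0.32, 0.5, -0.0, -0.42, 0.0], [-1, -0.0, 0.32, 0.5, -0.0, -0.42, 0.0], [-1, 0.02, 0.32, 0.5, -0.0, -0.42, 0.0]]
```

```bash
python3 -m handwheel '[[-1,-0.13,0.32,0.48,0,-0.42,0],[-1,-0.11,0.32,0.49,0,-0.42,0],[-1,-0.09,0.32,0.49,0,-0.42,0],[-1,-0.07,0.32,0.5,0,-0.42,0],[-1,-0.05,0.32,0.5,0,-0.42,0]]' && python3 -m handwheel '[[-1,-0.02,0.32,0.5,0,-0.42,0],[-1,0,0.32,0.5,0,-0.42,0],[-1,0.02,0.32,0.5,0,-0.42,0],[-1,0,0,0,0,0,0]]'; python3 - <<'E'
from h import *
o=get_obs();print(o['joint_pos'].round(1),label(*pose(o)))
s=snapshot("scene");print("expected label px",proj(s,label(*pose())[0]));cv2.imwrite("pics/over.png",cv2.resize(s["color"][100:320,210:420],None,fx=2.5,fy=2.5)[:,:,::-1])
p,R=final(45,(.459,-.022,.145));plan(p,R,6,-1)
E
```

```text
clock: 10.25
tool_pos: [0.3788, -0.189, 0.2797]
orientation: [-90.0, 0.1, -52.4]
force: [0.0, -0.2, -1.1]
opening: 0.0059
gripper_force: 30.0
clock: 10.75
tool_pos: [0.4075, -0.1649, 0.2558]
orientation: [-90.0, 0.1, -44.9]
force: [0.0, 0.4, 0.1]
opening: 0.0057
gripper_force: 30.0
[-47.9  26.4 -25.1 -87.7 -91.9 141.4] (array([ 0.45955516, -0.02141056,  0.25985218]), array([ 9.38362605e-04, -1.96660298e-03,  9.99997626e-01]))
expected label px [318.61339452 183.46372036]
[[-1, -0.0, 0.77, -0.0, -0.0, 0.0, -0.0], [-1, -0.0, 0.77, -0.0, -0.0, 0.0, -0.0], [-1, -0.0, 0.77, -0.0, -0.0, 0.0, -0.0], [-1, -0.0, 0.77, -0.0, -0.0, 0.0, -0.0], [-1, -0.0, 0.77, -0.0, -0.0, 0.0, -0.0]]
[[-1, -0.0, 0.77, -0.0, -0.0, 0.0, -0.0]]
```

View pics/over.png

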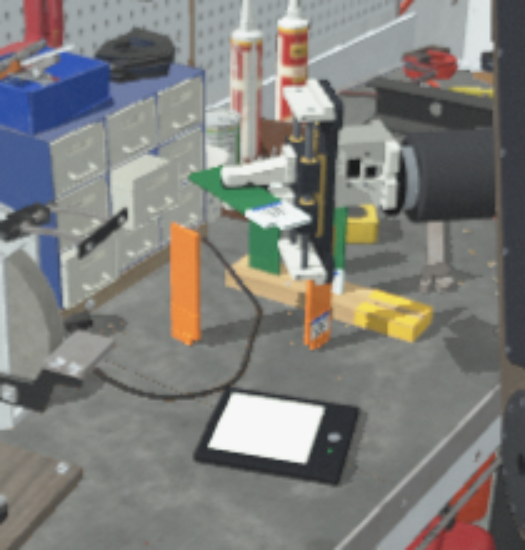

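The label face is up with the blue band showing at crop (265,210), i.e. pixel (316,184), matching the predicted (318.6,183.5). The notch end lies over the pad. I'll go down, turning slightly to 40° for more clearance to the orange plate.

```bash
python3 - <<'E'
from h import *
p,R=final(40,(.458,-.022,.15));plan(p,R,8,-1)
E
```

```text
[[-1, -0.07, 0.55, -0.03, -0.0, 0.11, -0.0], [-1, -0.07, 0.55, -0.03, -0.0, 0.11, -0.0], [-1, -0.07, 0.55, -0.03, -0.0, 0.11, -0.0], [-1, -0.07, 0.55, -0.03, -0.0, 0.11, -0.0], [-1, -0.06, 0.55, -0.03, -0.0, 0.11, -0.0]]
[[-1, -0.06, 0.55, -0.04, -0.0, 0.11, -0.0], [-1, -0.06, 0.55, -0.04, -0.0, 0.11, -0.0], [-1, -0.06, 0.55, -0.04, -0.0, 0.11, -0.0]]
```

```bash
python3 -m handwheel '[[-1,-0.07,0.55,-0.03,0,0.11,0],[-1,-0.07,0.55,-0.03,0,0.11,0],[-1,-0.07,0.55,-0.03,0,0.11,0],[-1,-0.07,0.55,-0.03,0,0.11,0],[-1,-0.06,0.55,-0.03,0,0.11,0]]' && python3 -m handwheel '[[-1,-0.06,0.55,-0.04,0,0.11,0],[-1,-0.06,0.55,-0.04,0,0.11,0],[-1,-0.06,0.55,-0.04,0,0.11,0],[-1,0,0,0,0,0,0],[-1,0,0,0,0,0,0]]'; python3 - <<'E'
from h import *
o=get_obs();print(o['joint_pos'].round(1),label(*pose(o)))
s=snapshot("scene");print("expected label px",proj(s,label(*pose())[0]),proj(s,(.459,-.022,.012)));cv2.imwrite("pics/end.png",cv2.resize(s["color"][120:320,210:420],None,fx=3,fy=3)[:,:,::-1])
E
```

```text
clock: 11.42
tool_pos: [0.398, -0.1623, 0.1877]
orientation: [-90.0, -0.0, -48.4]
force: [-0.7, -1.0, -0.5]
opening: 0.0058
gripper_force: 30.0
clock: 12.05
tool_pos: [0.393, -0.1608, 0.147]
orientation: [-90.0, 0.0, -50.4]
force: [0.0, -0.7, -0.7]
opening: 0.0057
gripper_force: 30.0
[-50.4  41.7 -28.8 -90.  -90.  160.5] (array([ 0.45842892, -0.02287229,  0.15097722]), array([-2.90793446e-04, -7.56362056e-04,  9.99999672e-01]))
expected label px [318.02011752 223.46952668] [316.35518047 269.80019517]
```

View pics/end.png

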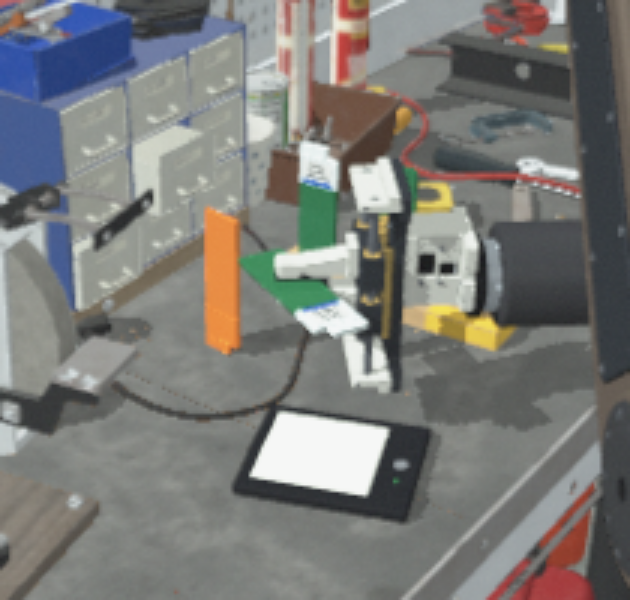

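The final view shows the label at crop (328,317), i.e. pixel (319,226), against a predicted (318,223). The plate is flat, label up, and clear of the pad, with external force near zero. Handing in.

```bash
python3 -c "
from plant import *
print(close_job())"
```

```text
the job is handed in; nothing more can be done
None
```

The job is handed in, with no verdict returned: the yellow-slot plate is held still by its clear glass, flat with the label up, and the label centre measures within about 2 mm of the lit square's centre, 14 cm above it (higher than the 10 cm asked, to keep the hand clear of the orange plate).

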